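# Open the solvent hood on its catch and load the tray

### The job

Raise the hood's sash by pushing up under the lip along its lower edge, past the height mark, until its spring catch has snapped in and the sash stays up by itself; feel for the catch and never push on the sash with more than 20 N. Then push the loading tray fully home under the raised sash with the arbor still standing on it, and leave the jar, the valve and the roll of tape where they are.

Things in the scene. Friction and masses are not known exactly. Their poses are not given: they have to be found in the camera images.
- hood: Benchtop solvent hood, grey sheet metal with aluminium jambs, 400 mm wide, 140 mm deep, 420 mm high, fixed to the table. Origin on the table surface in the middle of its width, in the plane of the sash; its x axis points into the hood (away from its front), y to its left as the robot sees it, z up.
- sash: Clear framed sash, 322 mm wide, 180 mm high, sliding straight up in the hood's front. Origin mid-width, in its 10 mm thick plane, level with its lip's underside (85 mm above the table when shut); axes as the hood's. Nearly counterbalanced: raising it slowly takes 2 to 6 N upward; let go before it is caught, it sinks back. 90 mm above the origin its left edge carries a lug for the catch.
- lip_edge (a point): Underside of the nose of the sash's lip, 90 mm right of its middle, 50 mm before the sash plane. The lip, 300 mm wide, 10 mm thick, stands 55 mm out; its round nose (5 mm radius) has a rubber sleeve that fingers do not slip on, and it floats: it gives 12 mm toward the hood at 0.7 N per mm. Room below and before it, beside the tray, for fingers tilted 35 to 45 degrees. Moves with the sash.
- mark (a point): The height mark: a small dark steel pointer on the right-hand jamb, 190 mm above the table. The height of the lip's underside is compared with it. Axes as the hood's.
- tray (a joint): Travel of the loading tray into the hood in m: 0 pulled out (as at the start), 0.10 fully home against its end stop. Slides along the hood's +x with 2 to 4 N of friction and stays where it is left.
- tray_push (a point): Middle of the front (robot-side) face of the tray's upright front plate, 44 mm above the table; the plate is 96 mm wide, 10 mm thick and reaches up to 55 mm above the table. The tray is a low steel tray, 170 mm long and 96 mm wide with 14 mm rims, 80 mm to the left of the hood's middle. Axes as the hood's (push along +x). Home, this face is still 120 mm in front of the sash plane.
- tray_floor (a point): Point on the tray's floor, 15 mm above the table, on its centre line and 135 mm behind (into the hood from) the front face of the front plate, near where the arbor stands. Moves with the tray.
- stepped_arbor: Stepped steel arbor standing upright on the tray, 43 mm diameter, 98 mm high, its top 113 mm above the table, so it does not pass under the shut sash. Origin in the middle of its foot, z up.
- jar: White jar with a screw lid, 54 mm diameter, 69 mm high, standing to the right of the hood. Origin under its middle.
- valve: Brass relief valve lying to the right in front of the hood, 44 x 118 x 46 mm. Origin under its middle.
- tape: Roll of black tape, 62 mm diameter, 18 mm high, lying to the left of the hood. Origin under its middle.
- lug (a point): Underside of the sash's lug, 165 mm left of the middle. A bevelled spring catch on the left jamb snaps under it when the lip is 5 to 45 mm above the mark (set anew each time, not measured); passing it takes up to 4 N more over 25 mm. 2 mm beyond the snap the lug meets a rubber buffer, 4 N per mm, which is solid after 5 mm. Once snapped in, the sash drops only back onto the catch and rests there.
Things that resemble listed ones, but are neither listed nor needed, are in the scene too. What is shaped like the stepped_arbor but blue or orange is not meant.

How it is judged (in metres and radians):
On the way, in this order (a step that is already met when the one before it is completed fails the run):
1. the sash stays up above the height mark by itself, untouched (z of lip_edge in the frame of mark above 0 m and linear speed of sash below 0.006 m/s and contact force between each of the fingers, the arm and sash below 0.1 N), for 0.5 s.
2. the tray is fully home with the arbor standing on it (value of joint tray above 0.096 m and angle between stepped_arbor's own z axis and vertical below 0.12 rad and distance between stepped_arbor and tray_floor below 0.05 m), for 0.2 s.
At the end, for the whole second after the job is handed in: The sash rests on its catch, its lip above the height mark, still and untouched; the tray is home (joint at least 96 mm of 100); the arbor stands upright (within 0.12 rad) on the tray, its foot within 50 mm of the tray floor point, at rest (all of step 1 and all of step 2 and linear speed of stepped_arbor below 0.01 m/s).
It fails at once if the robot pushes on the sash with more than 20 N (contact force between any of the fingers, the arm and sash above 20 N).
It fails at once if the arbor is tipped (angle between stepped_arbor's own z axis and vertical above 0.4 rad).
It fails at once if the jar, the valve or the tape is moved by more than 20 mm (distance of any of jar, valve, tape from where it was at the start of the episode above 0.02 m).
It also fails if it takes over 67 s, if anything falls off the work surface, if the arm or the gripper's body presses on something with over 40 N, if the wrist force passes 120 N, or if a joint passes its speed limit or range.

### The arm

A 6-joint arm with a two-finger parallel gripper is mounted at the origin on a cart in front of the work surface, level with it; the furniture and walls round the work are solid. World frame = base frame: x ahead of the robot, y to its left, z up, the work surface at z = 0. Lengths are in mm, angles in rad, forces in N, time in s.
With the tool pointing down it reaches from about 400 to 925 mm from the base axis. Payload 12.5 kg.
Tool frame: the origin (TCP) lies midway between the tips of the shut fingers; the grasp point (between the pads) lies 19 mm behind it; z points along the fingers, y is the line along which they close (so a half turn about z gives the same grasp; the last joint's range is limited). The gripper opens to 95 mm and grips with 3 to 60 N. Pads are 20 mm wide; open, the fingers measure 119 mm over their backs; the gripper's body (75 mm by 180 mm) begins 59 mm behind the grasp point.
Start: joints at [-1.408, 0.491, 1.559, -0, 1.092, -0.106], TCP at [166.007, -602.568, 214.661] pointing down, gripper open.
Joint ranges: [-3.1, 3.1], [-0.84, 2.19], [0.05, 2.79], [-1.13, 4.28], [0.06, 2.93], [-2.69, 2.69]. Speed limits (rad/s): [2.22, 2.22, 2.79, 3.14, 3.14, 3.14].

### API

Orientations are given as [roll, pitch, yaw] about the fixed x, y, z axes, in that order (R = Rz(yaw) Ry(pitch) Rx(roll)).
In Python, from cell import state, read_camera, camera_info, env gives the robot as it stands.
- The arm moves only by the tool move_arm, never from a script. Its argument "commands" is a list of rows, each a list of 3 entries, a list of its own where there are three numbers: the shift along the world's x, y, z in cm, then the turn, a rotation vector about the world's x, y, z in degrees, then the opening, from 0 (shut) to 1 (fully open). A call has 1 to 10 rows; each row shifts and turns the commanded pose from where the row before left it; what a row does not reach is not made up. A row lasts 1/10 s, in which the tool goes at most 50 mm and 8.59 degrees, less where a joint would pass 70% of its speed; a pose out of reach is approached as far as the arm can. A call with a gripper value outside its range is refused whole. The fingers move at their own pace and stop on an object; the grip force is fixed at half the most. Time passes only in rows, so rows that do not move let the fingers close. It gives the time, the measured TCP pose, the force, the opening and the grip force at its end, in the units of the state.
- state(): the state, without advancing time (a new reading comes with each control period).
- read_camera(name): name is "scene" or "top"; returns the picture (400x640x3 uint8, blue, green, red); there is no depth.
- camera_info(name): a dict with "K" (3x3 intrinsics, pixels), "cam_to_world" (4x4, takes a point from camera to world coordinates). Camera axes: x right, y down, z forward; pixel columns grow to the right and rows downward; lengths in mm; the calibration is good to about 2 mm. A picture is of the moment at which its call begins. camera_info takes no time and is no camera call.
- env.job_done(): hands the job in; it is judged then, once.
The state is a dict: "t": time; "joints": joint angles; "qvel": joint speeds; "tau": joint torques, N m; "eef_pos": TCP position; "tcp_rot": TCP orientation; "ft_force": force on the tool from outside, world axes, zero at the start; "moment": the same for the moment, N m; "opening": opening from 0.0 (shut) to 1.0 (fully open); "grip_force": force on a finger pad.
Only numpy, scipy, OpenCV 4.12 (cv2) and the standard library are available. Lean on these libraries where they do the work, as an engineer would, in place of code of your own. Each camera call takes 0.05 s, during which the arm holds its last target. There are 200 camera calls.

## Working session

There is one attempt and no reset: what is moved stays moved. The work goes in short steps, Python scripts to look and compute and a tool call to move; the robot and the scene stay as the last step left them, time stands still between calls to the robot, and variables do not carry over. Pictures are saved under pics/ and viewed, at most 10 in all, crops included, and the job is handed in when it is done.

Besides the shell and the picture viewer there is one more tool, called after "Request:" in YAML: its name, and indented under it one key for each argument. move_arm: Moves the arm, as the interface text tells. Its arguments: {"type":"object","properties":{"commands":{"type":"array"}},"required":["commands"]}

```bash
ls; mkdir -p pics
python3 - <<'E'
from cell import state, read_camera, camera_info
import cv2,numpy as np
for n in("scene","top"):
    im=read_camera(n); cv2.imwrite(f"pics/{n}0.png",im)
    c=camera_info(n); print(n,np.round(c["K"],1).tolist(),np.round(c["cam_to_world"],3).tolist())
s=state();print(s)
E
```

```text
pics
scene [[458.4, 0.0, 321.1], [0.0, 458.4, 203.1], [0.0, 0.0, 1.0]] [[-0.832, -0.364, 0.419, 0.417], [-0.555, 0.516, -0.653, 802.514], [0.022, -0.775, -0.631, 942.641], [0.0, 0.0, 0.0, 1.0]]
top [[401.1, 0.0, 321.8], [0.0, 401.1, 203.9], [0.0, 0.0, 1.0]] [[-0.013, -0.992, 0.122, 431.113], [-1.0, 0.016, 0.021, -76.244], [-0.023, -0.122, -0.992, 1191.444], [0.0, 0.0, 0.0, 1.0]]
{'t': 0.1, 'joints': array([-1.40757373e+00,  4.91488280e-01,  1.55939621e+00, -1.56326840e-05,
        1.09167758e+00, -1.05604434e-01]), 'qvel': array([-6.96064241e-06, -1.28288164e-03, -9.05461399e-04, -1.50166497e-04,
       -1.04613429e-03, -1.13325496e-03]), 'tau': array([ 3.09861214e-03, -6.13623905e+01, -2.58605915e+01,  6.94011804e-02,
        4.70394047e-02, -6.83743247e-05]), 'eef_pos': array([ 165.98123536, -602.33615466,  214.12436111]), 'tcp_rot': array([-3.14062717e+00, -8.83964560e-05,  2.68834200e-01]), 'ft_force': array([-0.16638356,  0.52018042, -0.94518548]), 'moment': array([ 0.04441218,  0.01686397, -0.00876009]), 'grip_force': 0.0, 'opening': 0.9984097538553979}
```

View pics/scene0.png

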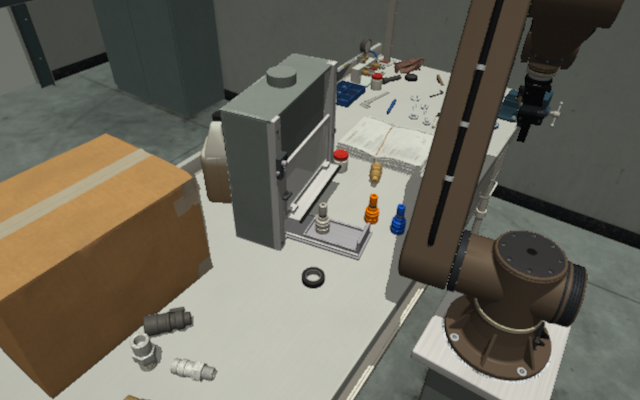

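View pics/top0.png

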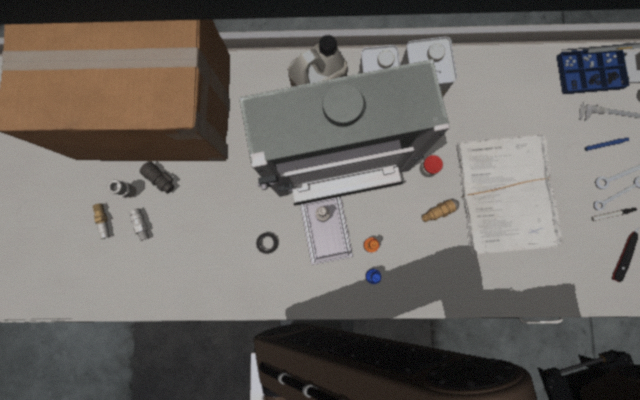

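Scene view: hood at (280,160), grey arbor on the tray (322,218), with orange (372,209) and blue (399,219) decoys; tape (313,277), red-lidded jar (341,158), valve (376,172). Top view: lip as the white bar (293,197)–(402,178), tray centre (328,230), arbor (323,212), orange (372,243), blue (373,276), tape (267,242), valve (440,210), jar (432,165). The grey/steel one on the tray is the one meant; I'll check it in an enlarged crop.

Run:
```python
import cv2,numpy as np
t=cv2.imread("pics/top0.png");s=cv2.imread("pics/scene0.png")
a=cv2.resize(t[140:270,240:460],None,fx=3.6,fy=3.6,interpolation=cv2.INTER_CUBIC)
cv2.imwrite("pics/topc.png",a)
b=cv2.resize(s[100:270,230:430],None,fx=3.5,fy=3.5,interpolation=cv2.INTER_CUBIC)
cv2.imwrite("pics/scenec.png",b)
```

```text
(no output)
```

View pics/topc.png

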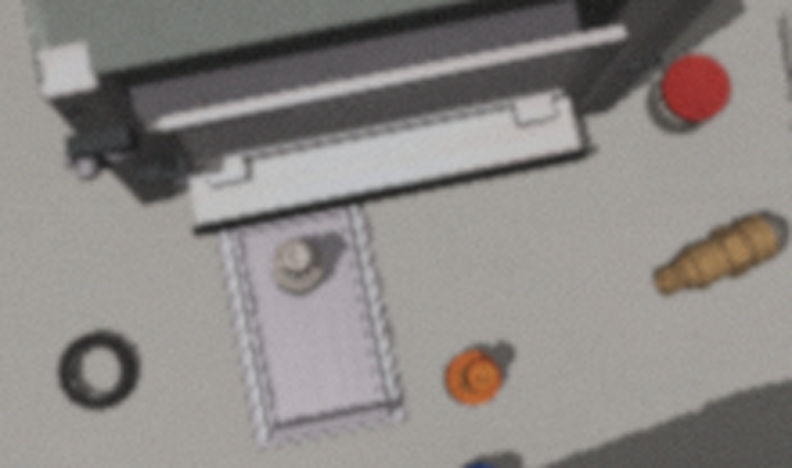

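View pics/scenec.png

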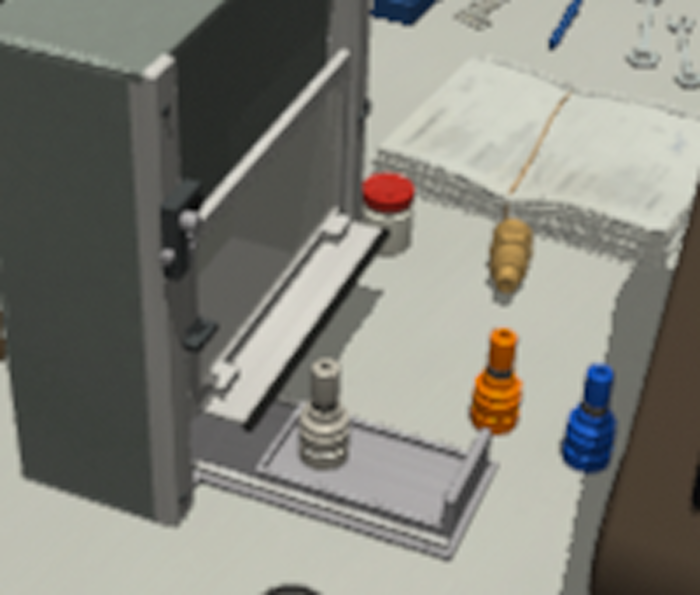

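Crop: the steel/grey arbor stands on the tray (topc 298,258; scenec 323,420), while the orange and blue ones stand beside it, so grey is the one meant. Lip nose ends are at topc (195,230) and (592,152), and tray front plate corners at (265,440) and (402,415).

```bash
cat > h.py <<'E'
import numpy as np
from cell import camera_info
C={n:camera_info(n) for n in("scene","top")}
def ray(n,p):
    c=C[n];T=np.array(c["cam_to_world"]);d=T[:3,:3]@np.linalg.inv(c["K"])@[p[0],p[1],1];return T[:3,3],d
def onz(n,p,z):
    o,d=ray(n,p);return o+d*(z-o[2])/d[2]
def tri(pt,ps):
    o1,d1=ray("top",pt);o2,d2=ray("scene",ps)
    A=np.c_[d1,-d2];s=np.linalg.lstsq(A,o2-o1,rcond=None)[0];a=o1+d1*s[0];b=o2+d2*s[1]
    return (a+b)/2,np.linalg.norm(a-b)
def proj(n,P):
    c=C[n];T=np.array(c["cam_to_world"]);q=np.array(c["K"])@(T[:3,:3].T@(np.asarray(P)-T[:3,3]));return q[:2]/q[2]
t=lambda x,y:(x/3.6+240-.36,y/3.6+140-.36)
s=lambda x,y:(x/3.5+230-.36,y/3.5+100-.36)
E
python3 - <<'E'
from h import *
np.set_printoptions(precision=1,suppress=True)
L=onz("top",t(195,231),88);R=onz("top",t(592,153),88)
print("nose",L,R,np.linalg.norm(L-R),"yaw",np.degrees(np.arctan2(-(L-R)[0],(L-R)[1])))
print("tri noseL",tri(t(195,231),s(250,425)),"R",tri(t(592,153),s(385,232)))
for z in(0,15,55):
  a=onz("top",t(265,441),z);b=onz("top",t(402,416),z);print("plate",z,a,b,np.linalg.norm(a-b),np.degrees(np.arctan2(-(a-b)[0],(a-b)[1])))
print("arbor top",tri(t(298,254),s(326,366)))
print("jar",onz("top",t(696,88),69),"valve",onz("top",t(715,253),23),onz("top",t(660,285),20),"orange",onz("top",t(474,377),15))
print("sash top L/R",tri(t(155,124),s(200,218)),tri(t(625,33),s(346,55)))
print("scene plate top corners",onz("scene",s(488,433),55),onz("scene",s(447,500),55))
E
```

```text
nose [568.4  25.1  88. ] [ 624.2 -282.1   88. ] 312.17732137188455 yaw 10.28420032282851
tri noseL (array([566.4,  23.8,  93.8]), np.float64(2.849615696499393)) R (array([ 626.1, -282.1,   84.4]), np.float64(2.8016704730503936))
plate 0 [405.5 -23.4   0. ] [ 424.3 -135.6    0. ] 113.83022390871812 9.509117446288897
plate 15 [405.8 -24.   15. ] [ 424.4 -134.9   15. ] 112.3971276889645 9.509117446288903
plate 55 [406.7 -25.8  55. ] [ 424.6 -132.9   55. ] 108.57553776962146 9.50911744628889
arbor top (array([545.9, -55.1, 111.4]), np.float64(2.0081221002364216))
jar [ 678.  -369.2   69. ] valve [ 551.9 -390.1   23. ] [ 526.8 -345.4   20. ] orange [ 454.9 -193.7   15. ]
sash top L/R (array([609.8,  30.4, 280.3]), np.float64(10.011332622010288)) (array([ 673.8, -275. ,  258.8]), np.float64(0.4721043268364485))
scene plate top corners [ 422.7 -118.1   55. ] [410.5 -29.   55. ]
```

Request:
move_arm:
  commands:
    - [[3.4,3.0,0],[0,0,-5.2],0]
    - [[3.4,3.0,0],[1.3,-7.4,0],0]
    - [[3.4,3.0,0],[1.3,-7.4,0],0]
    - [[3.4,3.0,0],[1.3,-7.4,0],0]
    - [[3.4,3.0,0],[1.3,-7.4,0],0]
    - [[3.4,3.0,0],[1.3,-7.4,0],0]
    - [[3.4,3.0,0],[1.3,-7.4,0],0]
    - [[3.4,3.0,0],[0,0,0],0]
    - [[3.4,3.0,0],[0,0,0],0]
    - [[3.4,3.0,0],[0,0,0],0]

```text
t: 1.1
eef_pos: [506.8, -301.5, 214.4]
tcp_rot: [3.138, -0.786, 0.178]
ft_force: [0.6, -0.4, -0.2]
opening: 0.213
grip_force: 0.0
```

```bash
cat > st.py <<'E'
from cell import state
import numpy as np
from scipy.spatial.transform import Rotation as Ro
s=state();R=Ro.from_euler("xyz",s["tcp_rot"]).as_matrix()
np.set_printoptions(precision=3,suppress=True)
y=np.radians(10.2);d=s["eef_pos"]-[650.4,-118.8,0]
print(s["t"],s["eef_pos"],"hood",d[0]*np.cos(y)+d[1]*np.sin(y),-d[0]*np.sin(y)+d[1]*np.cos(y),"q",s["joints"],"F",s["ft_force"])
print("tool z",R[:,2],"y",R[:,1])
E
python3 st.py
```

```text
1.1 [ 506.832 -301.494  214.395] hood -173.6512498496119 -154.38302495869434 q [-0.955  0.377  2.039  1.208  0.754 -0.505] F [ 0.593 -0.38  -0.179]
tool z [ 0.697  0.122 -0.706] y [ 0.175 -0.985  0.002]
```

Request:
move_arm:
  commands:
    - [[2.9,2.7,0],[0,0,0],0]
    - [[2.9,2.7,0],[0,0,0],0]
    - [[2.8,2.7,0],[0,0,0],0]
    - [[0,0,0],[0,0,0],0]
    - [[0,0,-3],[0,0,0],0]
    - [[0,0,-3],[0,0,0],0]
    - [[0,0,-3],[0,0,0],0]
    - [[0,0,-3],[0,0,0],0]
    - [[0,0,-3],[0,0,0],0]
    - [[0,0,0],[0,0,0],0]

```text
t: 2.1
eef_pos: [590.7, -221.4, 61.1]
tcp_rot: [-3.14, -0.783, 0.175]
ft_force: [-0.7, 0.1, 0.8]
opening: 0.0
grip_force: 0.0
```

```bash
python3 st.py
python3 - <<'E'
from cell import read_camera
import cv2,numpy as np
a=read_camera("scene")[110:270,230:390]; b=read_camera("top")[130:290,260:460]
cv2.imwrite("pics/c1.png",np.hstack([cv2.resize(a,(370,370)),cv2.resize(b,(430,370))]))
E
```

```text
2.1 [ 590.65  -221.443   61.137] hood -76.98172852444173 -90.44009055474636 q [-0.705  0.677  2.106  1.876  0.607 -1.075] F [-0.724  0.095  0.845]
tool z [ 0.694  0.124 -0.709] y [ 0.175 -0.985 -0.001]
```

View pics/c1.png

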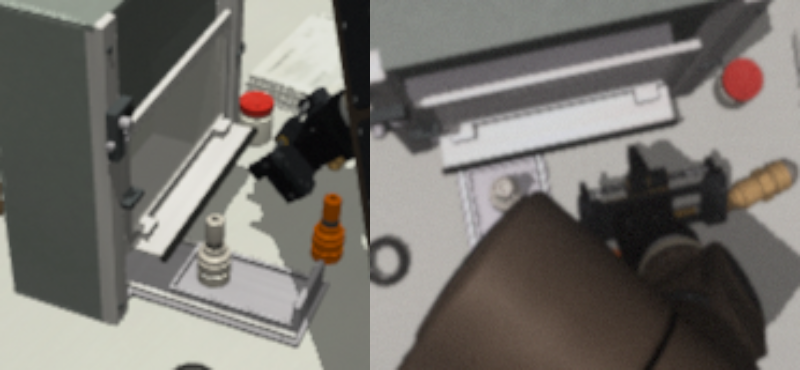

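The picture shows the shut fingers (≈(270,170) scene half, (640,155) top half) just before and below the lip, right of its middle, clear of the valve and the orange decoy. Advancing under the nose.

Request:
move_arm:
  commands:
    - [[0.6,0.1,0],[0,0,0],0]
    - [[0.6,0.1,0],[0,0,0],0]
    - [[0.6,0.1,0],[0,0,0],0]
    - [[0.6,0.1,0],[0,0,0],0]
    - [[0,0,0],[0,0,0],0]
    - [[0,0,0.3],[0,0,0],0]
    - [[0,0,0.3],[0,0,0],0]
    - [[0,0,0],[0,0,0],0]

```text
t: 3.0
eef_pos: [615.8, -217.5, 71.0]
tcp_rot: [3.137, -0.787, 0.18]
ft_force: [-0.9, 1.5, -2.4]
opening: 0.002
grip_force: 1.0
```

Request:
move_arm:
  commands:
    - [[0,0,0.2],[0,0,0],0]
    - [[0,0,0.2],[0,0,0],0]
    - [[0,0,0.2],[0,0,0],0]
    - [[0,0,0.2],[0,0,0],0]
    - [[0,0,0],[0,0,0],0]

```text
t: 3.5
eef_pos: [616.1, -217.5, 79.1]
tcp_rot: [3.137, -0.787, 0.18]
ft_force: [-1.4, 0.7, -2.1]
opening: 0.003
grip_force: 1.1
```

Request:
move_arm:
  commands:
    - [[0,0,0.2],[0,0,0],0]
    - [[0,0,0.2],[0,0,0],0]
    - [[0,0,0.2],[0,0,0],0]
    - [[0,0,0.2],[0,0,0],0]
    - [[0,0,0.2],[0,0,0],0]

```text
t: 4.0
eef_pos: [616.0, -217.5, 88.8]
tcp_rot: [3.137, -0.787, 0.18]
ft_force: [-1.4, 1.8, -4.2]
opening: 0.006
grip_force: 1.7
```

Request:
move_arm:
  commands:
    - [[0,0,0.3],[0,0,0],0]
    - [[0,0,0.3],[0,0,0],0]
    - [[0,0,0.3],[0,0,0],0]
    - [[0,0,0.3],[0,0,0],0]
    - [[0,0,0.3],[0,0,0],0]
    - [[0,0,0.3],[0,0,0],0]
    - [[0,0,0.3],[0,0,0],0]
    - [[0,0,0.3],[0,0,0],0]
    - [[0,0,0.3],[0,0,0],0]
    - [[0,0,0.3],[0,0,0],0]

```text
t: 5.0
eef_pos: [616.0, -217.5, 118.9]
tcp_rot: [3.137, -0.787, 0.18]
ft_force: [-1.7, 3.4, -2.8]
opening: 0.004
grip_force: 1.8
```

```bash
python3 st.py
python3 - <<'E'
from cell import read_camera
import cv2,numpy as np
a=read_camera("scene")[80:260,230:390]
cv2.imwrite("pics/c2.png",cv2.resize(a,None,fx=3.3,fy=3.3,interpolation=cv2.INTER_CUBIC))
E
```

```text
5.0 [ 615.988 -217.497  118.899] hood -51.34558146532372 -91.04329259789735 q [-0.665  0.579  2.036  1.673  0.558 -0.791] F [-1.679  3.352 -2.833]
tool z [ 0.697  0.123 -0.706] y [ 0.176 -0.984  0.003]
```

View pics/c2.png

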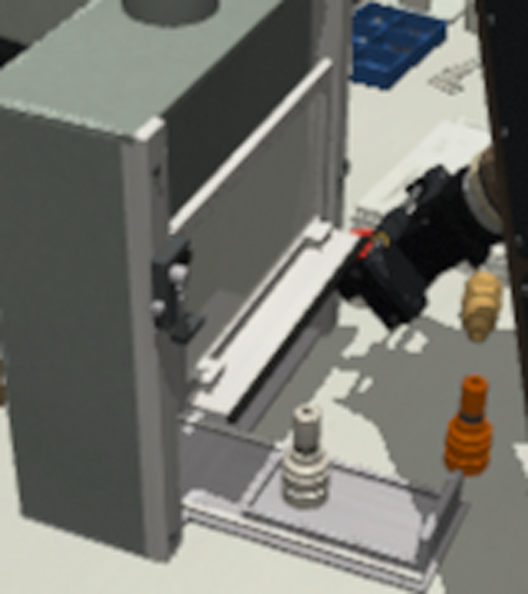

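The sash is rising with the fingers: lip at (280,350), lug at (185,325) coming up to the catch block (172,285). Continuing.

Request:
move_arm:
  commands:
    - [[0,0,0.3],[0,0,0],0]
    - [[0,0,0.3],[0,0,0],0]
    - [[0,0,0.3],[0,0,0],0]
    - [[0,0,0.3],[0,0,0],0]
    - [[0,0,0.3],[0,0,0],0]
    - [[0,0,0.3],[0,0,0],0]
    - [[0,0,0.3],[0,0,0],0]
    - [[0,0,0.3],[0,0,0],0]
    - [[0,0,0.3],[0,0,0],0]
    - [[0,0,0.3],[0,0,0],0]

```text
t: 6.05
eef_pos: [616.0, -217.6, 148.9]
tcp_rot: [3.137, -0.787, 0.18]
ft_force: [-1.2, 2.3, -4.4]
opening: 0.003
grip_force: 1.8
```

Request:
move_arm:
  commands:
    - [[0,0,0.3],[0,0,0],0]
    - [[0,0,0.3],[0,0,0],0]
    - [[0,0,0.3],[0,0,0],0]
    - [[0,0,0.3],[0,0,0],0]

```text
t: 6.45
eef_pos: [615.9, -217.6, 160.7]
tcp_rot: [3.138, -0.786, 0.18]
ft_force: [-0.9, 1.4, -5.6]
opening: 0.001
grip_force: 2.5
```

Request:
move_arm:
  commands:
    - [[0,0,0.2],[0,0,0],0]
    - [[0,0,0.2],[0,0,0],0]
    - [[0,0,0.2],[0,0,0],0]
    - [[0,0,0],[0,0,0],0]

```text
t: 6.85
eef_pos: [616.2, -217.5, 167.2]
tcp_rot: [3.137, -0.788, 0.18]
ft_force: [-1.3, 1.9, -2.4]
opening: 0.005
grip_force: 1.4
```

Request:
move_arm:
  commands:
    - [[0,0,0.2],[0,0,0],0]
    - [[0,0,0.2],[0,0,0],0]
    - [[0,0,0.2],[0,0,0],0]

```text
t: 7.15
eef_pos: [616.0, -217.6, 172.9]
tcp_rot: [3.137, -0.787, 0.18]
ft_force: [-1.3, 1.0, -4.7]
opening: 0.006
grip_force: 1.9
```

Request:
move_arm:
  commands:
    - [[0,0,0.2],[0,0,0],0]
    - [[0,0,0.2],[0,0,0],0]
    - [[0,0,0.2],[0,0,0],0]

```text
t: 7.45
eef_pos: [616.0, -217.6, 178.8]
tcp_rot: [3.137, -0.787, 0.18]
ft_force: [-2.2, 0.8, -4.4]
opening: 0.005
grip_force: 1.8
```

Request:
move_arm:
  commands:
    - [[0,0,0.2],[0,0,0],0]

```text
t: 7.55
eef_pos: [615.9, -217.6, 180.7]
tcp_rot: [3.137, -0.787, 0.18]
ft_force: [-0.5, 1.1, -7.2]
opening: 0.006
grip_force: 2.8
```

Request:
move_arm:
  commands:
    - [[0,0,0.2],[0,0,0],0]

```text
t: 7.65
eef_pos: [615.6, -217.6, 182.2]
tcp_rot: [3.138, -0.785, 0.179]
ft_force: [-0.9, 0.5, -12.4]
opening: 0.004
grip_force: 4.4
```

The force has risen 5 N over 1.5 mm, which matches the buffer stiffness. The snap should have happened just before, so I'm backing down slowly to check.

Request:
move_arm:
  commands:
    - [[0,0,-0.1],[0,0,0],0]
    - [[0,0,-0.1],[0,0,0],0]
    - [[0,0,0],[0,0,0],0]

```text
t: 7.95
eef_pos: [616.0, -217.6, 180.5]
tcp_rot: [3.138, -0.787, 0.18]
ft_force: [-1.6, 1.1, -6.8]
opening: 0.003
grip_force: 2.6
```

Request:
move_arm:
  commands:
    - [[0,0,-0.1],[0,0,0],0]
    - [[0,0,-0.1],[0,0,0],0]
    - [[0,0,0],[0,0,0],0]

```text
t: 8.25
eef_pos: [616.2, -217.6, 178.9]
tcp_rot: [3.137, -0.787, 0.18]
ft_force: [-0.9, 1.7, -3.3]
opening: 0.002
grip_force: 1.4
```

Request:
move_arm:
  commands:
    - [[0,0,-0.2],[0,0,0],0]
    - [[0,0,-0.2],[0,0,0],0]
    - [[0,0,0],[0,0,0],0]

```text
t: 8.55
eef_pos: [616.3, -217.9, 174.8]
tcp_rot: [3.137, -0.787, 0.18]
ft_force: [-0.3, -0.2, -0.0]
opening: 0.01
grip_force: 0.0
```

Request:
move_arm:
  commands:
    - [[0,0,-0.2],[0,0,0],0]
    - [[0,0,-0.2],[0,0,0],0]
    - [[0,0,-0.2],[0,0,0],0]
    - [[0,0,-0.2],[0,0,0],0]
    - [[0,0,0],[0,0,0],0]

```text
t: 9.05
eef_pos: [615.9, -217.5, 166.3]
tcp_rot: [3.138, -0.786, 0.179]
ft_force: [-0.3, -0.5, 0.5]
opening: 0.008
grip_force: 0.0
```

Run:
```python
from cell import read_camera
import cv2,numpy as np
a=read_camera("scene")[80:260,230:390]
cv2.imwrite("pics/c3.png",cv2.resize(a,None,fx=3.3,fy=3.3,interpolation=cv2.INTER_CUBIC))
```

```text
(no output)
```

View pics/c3.png

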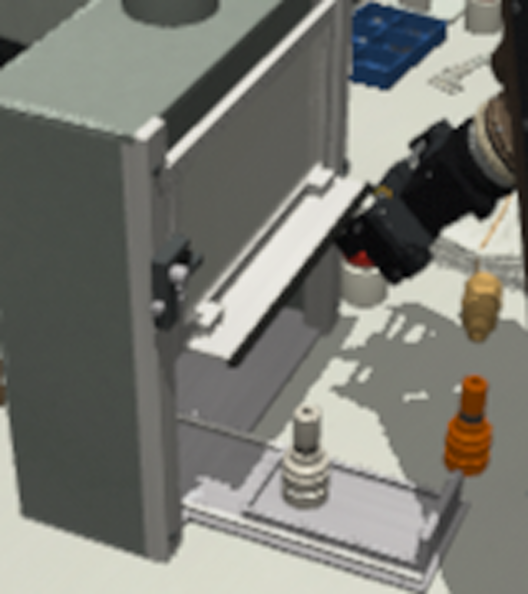

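The sash stays up at full height with zero force while the fingers have dropped 16 mm clear: lip at (280,270), lug resting at the catch (190,262). The catch has snapped. I'll retreat, untilt, and go round to the tray's front.

Request:
move_arm:
  commands:
    - [[-2.0,-0.4,0],[0,0,0],0]
    - [[-2.5,-0.4,0],[0,0,0],0]
    - [[-2.5,-0.5,0],[0,0,0],0]
    - [[-2.5,-0.5,0],[0,0,0],0]
    - [[-2,2.6,0.6],[-1.3,7.4,0],0]
    - [[-2,2.6,0.6],[-1.3,7.4,0],0]
    - [[-2,2.6,0.6],[-1.3,7.4,0],0]
    - [[-2,2.6,0.6],[-1.3,7.4,0],0]
    - [[-2,2.6,0.6],[-1.3,7.4,0],0]
    - [[-2,2.6,0.6],[-1.3,7.4,0],0]

```text
t: 10.1
eef_pos: [443.2, -121.6, 187.7]
tcp_rot: [-3.097, -0.268, 0.179]
ft_force: [0.1, -0.1, 0.9]
opening: 0.006
grip_force: 0.0
```

```bash
python3 st.py
python3 - <<'E'
from h import *
from cell import read_camera
import cv2
print("blue",onz("top",(373,276),90))
a=read_camera("scene")[80:280,230:450]
cv2.imwrite("pics/c4.png",cv2.resize(a,None,fx=2.9,fy=2.9,interpolation=cv2.INTER_CUBIC))
E
```

```text
10.1 [ 443.178 -121.615  187.75 ] hood -204.4458336990304 33.92567638392195 q [-0.537  0.229  2.117  0.349  0.65   0.585] F [ 0.133 -0.068  0.878]
tool z [ 0.252  0.091 -0.963] y [ 0.189 -0.981 -0.043]
blue [ 368.36173177 -188.40031142   90.        ]
```

View pics/c4.png

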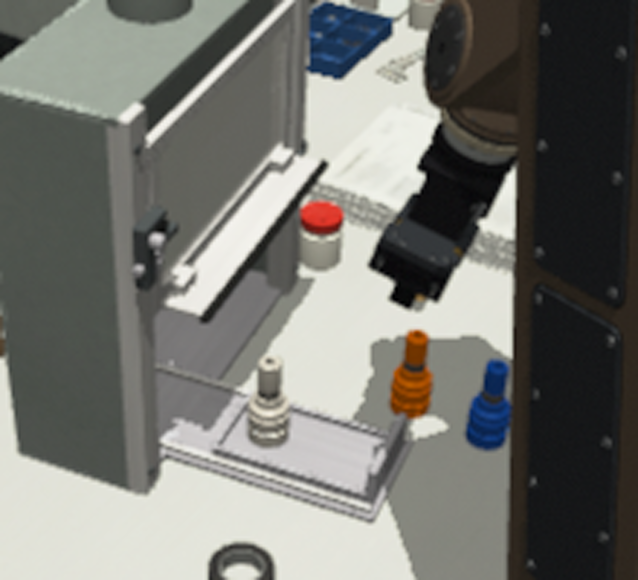

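The sash is still up (lip at (255,230)), arbor upright on the tray, decoys untouched, hand free at (430,260). Finishing the untilt and translation.

Request:
move_arm:
  commands:
    - [[-0.9,0.9,-0.4],[-0.9,2.5,0],0]
    - [[-0.9,0.9,-0.4],[-0.9,2.5,0],0]
    - [[-0.9,0.9,-0.4],[-0.9,2.5,0],0]
    - [[-0.9,0.8,-0.4],[-0.9,2.5,0],0]
    - [[-0.9,0.8,-0.4],[-0.9,2.4,0],0]
    - [[-0.9,0.8,-0.4],[-0.9,2.4,0],0]
    - [[0,0,0],[0,0,0],0]

```text
t: 10.85
eef_pos: [389.6, -69.8, 163.0]
tcp_rot: [-3.14, 0.001, 0.188]
ft_force: [0.5, 0.3, -0.3]
opening: -0.001
grip_force: 0.0
```

```bash
python3 st.py
```

```text
10.85 [389.586 -69.806 162.971] hood -248.01603245332757 94.40552422033517 q [-0.345  0.246  2.149  0.001  0.748  1.037] F [ 0.469  0.311 -0.333]
tool z [-0.001  0.001 -1.   ] y [ 0.187 -0.982 -0.001]
```

Request:
move_arm:
  commands:
    - [[0.1,-0.8,-1.5],[0,0,0],0]
    - [[0,0,-2.5],[0,0,0],0]
    - [[0,0,-2.5],[0,0,0],0]
    - [[0,0,-2.5],[0,0,0],0]
    - [[0,0,-2.0],[0,0,0],0]
    - [[0,0,-1.2],[0,0,0],0]
    - [[0,0,0],[0,0,0],0]

```text
t: 11.55
eef_pos: [390.7, -79.0, 40.2]
tcp_rot: [-3.14, 0.001, 0.186]
ft_force: [-0.9, -0.2, -0.4]
opening: 0.008
grip_force: 0.0
```

```bash
python3 st.py
python3 - <<'E'
from cell import read_camera
import cv2
a=read_camera("scene")[130:280,270:450]
cv2.imwrite("pics/c5.png",cv2.resize(a,None,fx=3,fy=3,interpolation=cv2.INTER_CUBIC))
E
```

```text
11.55 [390.715 -79.003  40.246] hood -248.53353835939546 85.15411625421065 q [-0.366  0.504  2.264  0.003  0.375  1.016] F [-0.905 -0.193 -0.45 ]
tool z [-0.001  0.001 -1.   ] y [ 0.185 -0.983 -0.002]
```

View pics/c5.png

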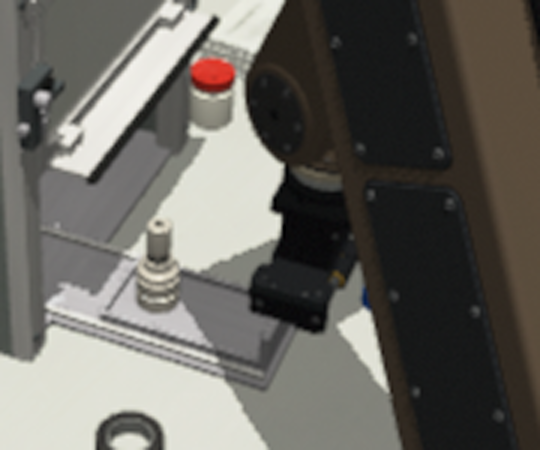

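The fingers are down behind the front plate, the arbor stands on the tray, and the sash is up. Pushing gently along the hood's x.

Request:
move_arm:
  commands:
    - [[0.2,0.04,0],[0,0,0],0]
    - [[0.2,0.04,0],[0,0,0],0]
    - [[0.2,0.03,0],[0,0,0],0]
    - [[0.2,0.04,0],[0,0,0],0]
    - [[0.2,0.03,0],[0,0,0],0]
    - [[0.2,0.04,0],[0,0,0],0]
    - [[0.2,0.03,0],[0,0,0],0]
    - [[0.2,0.04,0],[0,0,0],0]
    - [[0.2,0.03,0],[0,0,0],0]
    - [[0.2,0.04,0],[0,0,0],0]

```text
t: 12.6
eef_pos: [410.7, -74.9, 41.2]
tcp_rot: [-3.141, 0.001, 0.186]
ft_force: [-3.0, 1.1, 2.0]
opening: 0.001
grip_force: 1.4
```

Request:
move_arm:
  commands:
    - [[0.3,0.05,0],[0,0,0],0]
    - [[0.3,0.05,0],[0,0,0],0]
    - [[0.3,0.05,0],[0,0,0],0]
    - [[0.3,0.05,0],[0,0,0],0]
    - [[0.3,0.06,0],[0,0,0],0]
    - [[0.3,0.05,0],[0,0,0],0]
    - [[0.3,0.05,0],[0,0,0],0]
    - [[0.3,0.06,0],[0,0,0],0]
    - [[0.3,0.05,0],[0,0,0],0]
    - [[0.3,0.05,0],[0,0,0],0]

```text
t: 13.6
eef_pos: [441.1, -69.8, 41.3]
tcp_rot: [-3.141, -0.0, 0.186]
ft_force: [-4.4, 2.3, -1.3]
opening: 0.008
grip_force: 1.5
```

Request:
move_arm:
  commands:
    - [[0.3,0.05,0],[0,0,0],0]
    - [[0.3,0.05,0],[0,0,0],0]
    - [[0.3,0.05,0],[0,0,0],0]
    - [[0.3,0.05,0],[0,0,0],0]
    - [[0.3,0.06,0],[0,0,0],0]
    - [[0.3,0.05,0],[0,0,0],0]
    - [[0.3,0.05,0],[0,0,0],0]
    - [[0.3,0.06,0],[0,0,0],0]
    - [[0.3,0.05,0],[0,0,0],0]
    - [[0.3,0.05,0],[0,0,0],0]

```text
t: 14.6
eef_pos: [471.1, -64.6, 41.3]
tcp_rot: [-3.141, -0.0, 0.186]
ft_force: [-2.7, 0.9, -1.0]
opening: 0.006
grip_force: 1.5
```

```bash
python3 st.py
```

```text
14.6 [471.136 -64.622  41.305] hood -166.83660013224963 85.06698045360056 q [-0.275  0.559  2.081  0.001  0.502  1.109] F [-2.68   0.925 -0.956]
tool z [ 0.  0. -1.] y [ 0.185 -0.983 -0.   ]
```

Request:
move_arm:
  commands:
    - [[0.3,0.05,0],[0,0,0],0]
    - [[0.3,0.05,0],[0,0,0],0]
    - [[0.3,0.05,0],[0,0,0],0]
    - [[0.3,0.05,0],[0,0,0],0]
    - [[0.3,0.06,0],[0,0,0],0]
    - [[0.3,0.05,0],[0,0,0],0]
    - [[0.3,0.05,0],[0,0,0],0]
    - [[0.2,0.04,0],[0,0,0],0]
    - [[0.2,0.04,0],[0,0,0],0]

```text
t: 15.5
eef_pos: [496.1, -60.3, 41.3]
tcp_rot: [-3.141, -0.0, 0.186]
ft_force: [-3.1, 0.0, 0.5]
opening: 0.007
grip_force: 1.4
```

Request:
move_arm:
  commands:
    - [[0.2,0.04,0],[0,0,0],0]
    - [[0.2,0.03,0],[0,0,0],0]

```text
t: 15.7
eef_pos: [500.0, -59.6, 41.3]
tcp_rot: [-3.141, -0.0, 0.186]
ft_force: [-3.4, 2.0, 0.4]
opening: 0.003
grip_force: 1.4
```

Request:
move_arm:
  commands:
    - [[0.2,0.03,0],[0,0,0],0]

```text
t: 15.8
eef_pos: [500.6, -59.3, 41.2]
tcp_rot: [-3.141, 0.003, 0.187]
ft_force: [-16.4, -8.8, 10.7]
opening: -0.0
grip_force: 9.1
```

Request:
move_arm:
  commands:
    - [[0.2,0.03,0],[0,0,0],0]

```text
t: 15.9
eef_pos: [500.7, -59.2, 41.2]
tcp_rot: [-3.14, 0.007, 0.187]
ft_force: [-26.6, -14.8, 18.3]
opening: 0.003
grip_force: 14.4
```

Firm stop after about 100 mm. Backing off and raising the hand, then checking by picture.

Request:
move_arm:
  commands:
    - [[-0.5,-0.1,0],[0,0,0],0]
    - [[-1.5,-0.3,0],[0,0,0],0]
    - [[-2,-0.4,0],[0,0,0],0]
    - [[-3,-0.5,0],[0,0,0],0]
    - [[-2,-0.4,2],[0,0,0],0]
    - [[0,0,4],[0,0,0],0]
    - [[0,0,4],[0,0,0],0]
    - [[0,-4,4],[0,0,0],0]
    - [[0,-4,0],[0,0,0],0]
    - [[0,-4,0],[0,0,0],0]

```text
t: 16.9
eef_pos: [414.9, -193.2, 178.4]
tcp_rot: [3.138, -0.004, 0.187]
ft_force: [1.1, 0.3, -0.2]
opening: 0.003
grip_force: 0.0
```

Request:
move_arm:
  commands:
    - [[0,-5,0],[0,0,0],0]
    - [[0,-5,0],[0,0,0],0]
    - [[0,-5,0],[0,0,0],0]
    - [[0,-5,0],[0,0,0],0]
    - [[0,0,0],[0,0,0],0]

```text
t: 17.4
eef_pos: [414.0, -397.1, 176.5]
tcp_rot: [3.138, -0.002, 0.182]
ft_force: [-0.3, 0.4, -0.2]
opening: 0.006
grip_force: 0.0
```

Run:
```python
from cell import read_camera
from h import *
import cv2
a=read_camera("scene");b=read_camera("top")
f=lambda i,w,h:cv2.resize(i,(w,h),interpolation=cv2.INTER_CUBIC)
cv2.imwrite("pics/c6.png",np.hstack([f(a[100:270,230:390],400,425),f(b[140:310,260:420],400,425)]))
y=np.radians(10.2)
H=lambda x,yy,z:np.array([650.4+x*np.cos(y)-yy*np.sin(y),-118.8+x*np.sin(y)+yy*np.cos(y),z])
for tr in(0,.09,.1):
  for yy in(32,128):
    P=H(-220+tr*1000,yy,55);p=proj("top",P);q=proj("scene",P);print(tr,yy,((p-[260,140])*2.5+[400,0]).round(),((q-[230,100])*2.5).round())
```

```text
0 32 [622. 285.] [347. 303.]
0 128 [538. 301.] [319. 355.]
0.09 32 [607. 206.] [276. 282.]
0.09 128 [523. 223.] [245. 331.]
0.1 32 [605. 198.] [268. 280.]
0.1 128 [522. 214.] [237. 329.]
```

View pics/c6.png

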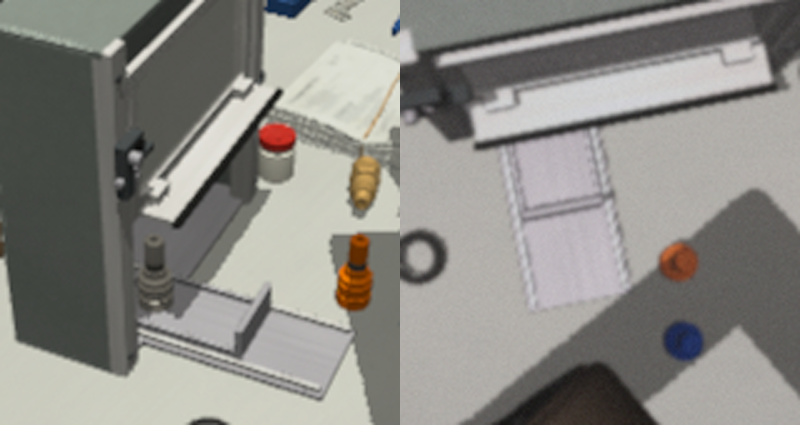

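Sash up on its catch, arbor upright in the opening, plate front edge at about (525,218)–(610,203), matching 0.1 travel; jar, valve and tape in place. A numeric check of the plate's travel before handing in.

Run:
```python
from cell import read_camera,state
from h import *
import cv2
y=np.radians(10.2)
H=lambda x,yy,z:np.array([650.4+x*np.cos(y)-yy*np.sin(y),-118.8+x*np.sin(y)+yy*np.cos(y),z])
def prof(im):
  g=cv2.cvtColor(im,6).astype(np.float32);xs=np.arange(-250,-80)
  return xs,np.mean([[cv2.getRectSubPix(g,(1,1),tuple(map(float,proj("top",H(x,yy,55)))))[0,0] for x in xs] for yy in range(50,112,6)],0)
now=read_camera("top")
for im in(cv2.imread("pics/top0.png"),now):
  xs,p=prof(im);i=p.argmin();print("dark line",xs[i],p[i-8:i+9:2].round())
```

```text
dark line -213 [152. 149. 136. 119. 112. 127. 148. 166. 174.]
dark line -126 [184. 179. 166. 144. 128. 136. 155. 164. 157.]
```

Run:
```python
from cell import read_camera
from h import *
import cv2
y=np.radians(10.2)
H=lambda x,yy,z:np.array([650.4+x*np.cos(y)-yy*np.sin(y),-118.8+x*np.sin(y)+yy*np.cos(y),z])
def prof(n,im,xs,z,ys):
  g=cv2.cvtColor(im,6).astype(np.float32)
  return np.mean([[cv2.getRectSubPix(g,(1,1),tuple(map(float,proj(n,H(x,yy,z)))))[0,0] for x in xs] for yy in ys],0).round().astype(int)
for n in("top","scene"):
  now=read_camera(n);old=cv2.imread(f"pics/{n}0.png")
  for im,c in((old,-220),(now,-120)):
    xs=np.arange(c-30,c+41,3);p=prof(n,im,xs,55,range(50,112,6));print(n,dict(zip((xs-c).tolist(),p.tolist())))
# left end of plate, scene view: edge line of the plate's top along x at y=128 side
```

```text
top {-30: 160, -27: 160, -24: 160, -21: 160, -18: 160, -15: 159, -12: 155, -9: 152, -6: 150, -3: 150, 0: 152, 3: 136, 6: 113, 9: 127, 12: 159, 15: 174, 18: 176, 21: 175, 24: 175, 27: 175, 30: 174, 33: 174, 36: 174, 39: 174}
top {-30: 186, -27: 186, -24: 186, -21: 186, -18: 186, -15: 185, -12: 179, -9: 155, -6: 128, -3: 145, 0: 163, 3: 151, 6: 144, 9: 168, 12: 185, 15: 187, 18: 187, 21: 187, 24: 187, 27: 186, 30: 186, 33: 185, 36: 185, 39: 185}
scene {-30: 193, -27: 188, -24: 169, -21: 169, -18: 158, -15: 121, -12: 94, -9: 79, -6: 114, -3: 159, 0: 167, 3: 159, 6: 164, 9: 169, 12: 166, 15: 167, 18: 167, 21: 167, 24: 167, 27: 168, 30: 169, 33: 167, 36: 168, 39: 168}
scene {-30: 184, -27: 184, -24: 177, -21: 150, -18: 120, -15: 104, -12: 89, -9: 79, -6: 121, -3: 167, 0: 176, 3: 169, 6: 172, 9: 175, 12: 177, 15: 177, 18: 177, 21: 178, 24: 179, 27: 178, 30: 177, 33: 176, 36: 176, 39: 177}
```

Shifted by exactly 100 mm, the plate's edge profiles coincide in both views to within about 1 mm: the back edge at +6 in the top view, and the dark edge at -9 in the scene view. The tray is fully home.

```bash
python3 -c "
from cell import env
print(env.job_done())"
```

```text
the job is handed in; nothing more can be done
None
```

I handed the job in at about 18 s. The sash is up on its catch (highest wrist reading while lifting about 12 N). The tray is fully home with the arbor upright on it, and the jar, valve and tape look unmoved in the last picture; no verdict came back.

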